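# Rack the profile offcuts by length

### The job

Put the four sawn aluminium profile offcuts away on the plywood board in order of length, one on each black rubber pad: the longest on the pad next to the angle bracket, then the next shorter, down to the shortest on the pad farthest from the bracket. Lay each one flat along its pad, centred on it, and leave them all lying there.

Things in the scene. Friction and masses are not known exactly. Their poses are not given: they have to be found in the camera images.
- offcut_130: Loose sawn offcut of silver slotted aluminium profile, 30 x 30 mm in section and 130 mm long, lying flat on the worktop. Origin: centre of its underside (its top is 30 mm higher). Its long axis is y; x goes across it and z up. The four offcuts look alike except for length (130, 105, 80, 55 mm); they weigh 30 to 170 g.
- offcut_105: Loose sawn offcut of silver slotted aluminium profile, 30 x 30 mm in section and 105 mm long, lying flat on the worktop. Origin: centre of its underside (its top is 30 mm higher). Its long axis is y; x goes across it and z up. The four offcuts look alike except for length (130, 105, 80, 55 mm); they weigh 30 to 170 g.
- offcut_080: Loose sawn offcut of silver slotted aluminium profile, 30 x 30 mm in section and 80 mm long, lying flat on the worktop. Origin: centre of its underside (its top is 30 mm higher). Its long axis is y; x goes across it and z up. The four offcuts look alike except for length (130, 105, 80, 55 mm); they weigh 30 to 170 g.
- offcut_055: Loose sawn offcut of silver slotted aluminium profile, 30 x 30 mm in section and 55 mm long, lying flat on the worktop. Origin: centre of its underside (its top is 30 mm higher). Its long axis is y; x goes across it and z up. The four offcuts look alike except for length (130, 105, 80, 55 mm); they weigh 30 to 170 g.
- pad_a: One of four identical flat black rubber pads fixed in a row on the plywood board: 136 mm long along its x, 40 mm wide along its y, 4 mm thick. Origin: centre of its underside, 8 mm above the worktop; its top is 12 mm above the worktop. Neighbouring pads are 72 mm apart, centre to centre, along y. The letter says nothing of the order in the row, which changes from start to start.
- pad_b: One of four identical flat black rubber pads fixed in a row on the plywood board: 136 mm long along its x, 40 mm wide along its y, 4 mm thick. Origin: centre of its underside, 8 mm above the worktop; its top is 12 mm above the worktop. Neighbouring pads are 72 mm apart, centre to centre, along y. The letter says nothing of the order in the row, which changes from start to start.
- pad_c: One of four identical flat black rubber pads fixed in a row on the plywood board: 136 mm long along its x, 40 mm wide along its y, 4 mm thick. Origin: centre of its underside, 8 mm above the worktop; its top is 12 mm above the worktop. Neighbouring pads are 72 mm apart, centre to centre, along y. The letter says nothing of the order in the row, which changes from start to start.
- pad_d: One of four identical flat black rubber pads fixed in a row on the plywood board: 136 mm long along its x, 40 mm wide along its y, 4 mm thick. Origin: centre of its underside, 8 mm above the worktop; its top is 12 mm above the worktop. Neighbouring pads are 72 mm apart, centre to centre, along y. The letter says nothing of the order in the row, which changes from start to start.
- angle_bracket: Silver metal angle bracket, 34 x 40 mm and 40 mm high, fixed on the plywood board at one end of the row of pads (which end changes from start to start). Origin: centre of its underside, on the board's top, in line with the pads' centres and 60 mm from the centre of the nearest pad. The far end of the row has only a flat black rubber bumper, 16 mm across and 6 mm high.
- board: Fixed plywood board, 150 mm along x, 376 mm along y, 8 mm thick, that carries the row of pads, the bracket and the bumper. Origin: centre of its underside, on the worktop; the row of pads runs along its y through its centre, and the pads' x axes are parallel to its x. Its place and yaw change from start to start.
Not all that is in view belongs to the job. Leave any blue or yellow look-alike of the offcut_080 alone.

How it is judged:
At the end, for the whole second after the job is handed in: Each offcut lies flat on its own pad, released and at rest, centre within 15 mm of the pad's centre, long axis within 0.2 rad of the pad's; seen from the bracket the order is 130, 105, 80, 55 mm (((horizontal distance between offcut_130 and pad_a below 0.015 m and angle between the y axis of offcut_130 and the x axis of pad_a, either way round below 0.2 rad and z of offcut_130 in the frame of pad_a between -0.001 and 0.009 m) or (horizontal distance between offcut_130 and pad_b below 0.015 m and angle between the y axis of offcut_130 and the x axis of pad_b, either way round below 0.2 rad and z of offcut_130 in the frame of pad_b between -0.001 and 0.009 m) or (horizontal distance between offcut_130 and pad_c below 0.015 m and angle between the y axis of offcut_130 and the x axis of pad_c, either way round below 0.2 rad and z of offcut_130 in the frame of pad_c between -0.001 and 0.009 m) or (horizontal distance between offcut_130 and pad_d below 0.015 m and angle between the y axis of offcut_130 and the x axis of pad_d, either way round below 0.2 rad and z of offcut_130 in the frame of pad_d between -0.001 and 0.009 m)) and horizontal distance between offcut_130 and angle_bracket between 0.035 and 0.085 m and contact force between each of offcut_130, offcut_105, offcut_080, offcut_055 and the fingers below 0.05 N and linear speed of each of offcut_130, offcut_105, offcut_080, offcut_055 below 0.02 m/s and angular speed of each of offcut_130, offcut_105, offcut_080, offcut_055 below 0.15 rad/s and ((horizontal distance between offcut_105 and pad_a below 0.015 m and angle between the y axis of offcut_105 and the x axis of pad_a, either way round below 0.2 rad and z of offcut_105 in the frame of pad_a between -0.001 and 0.009 m) or (horizontal distance between offcut_105 and pad_b below 0.015 m and angle between the y axis of offcut_105 and the x axis of pad_b, either way round below 0.2 rad and z of offcut_105 in the frame of pad_b between -0.001 and 0.009 m) or (horizontal distance between offcut_105 and pad_c below 0.015 m and angle between the y axis of offcut_105 and the x axis of pad_c, either way round below 0.2 rad and z of offcut_105 in the frame of pad_c between -0.001 and 0.009 m) or (horizontal distance between offcut_105 and pad_d below 0.015 m and angle between the y axis of offcut_105 and the x axis of pad_d, either way round below 0.2 rad and z of offcut_105 in the frame of pad_d between -0.001 and 0.009 m)) and horizontal distance between offcut_105 and angle_bracket between 0.107 and 0.157 m and ((horizontal distance between offcut_080 and pad_a below 0.015 m and angle between the y axis of offcut_080 and the x axis of pad_a, either way round below 0.2 rad and z of offcut_080 in the frame of pad_a between -0.001 and 0.009 m) or (horizontal distance between offcut_080 and pad_b below 0.015 m and angle between the y axis of offcut_080 and the x axis of pad_b, either way round below 0.2 rad and z of offcut_080 in the frame of pad_b between -0.001 and 0.009 m) or (horizontal distance between offcut_080 and pad_c below 0.015 m and angle between the y axis of offcut_080 and the x axis of pad_c, either way round below 0.2 rad and z of offcut_080 in the frame of pad_c between -0.001 and 0.009 m) or (horizontal distance between offcut_080 and pad_d below 0.015 m and angle between the y axis of offcut_080 and the x axis of pad_d, either way round below 0.2 rad and z of offcut_080 in the frame of pad_d between -0.001 and 0.009 m)) and horizontal distance between offcut_080 and angle_bracket between 0.179 and 0.229 m and ((horizontal distance between offcut_055 and pad_a below 0.015 m and angle between the y axis of offcut_055 and the x axis of pad_a, either way round below 0.2 rad and z of offcut_055 in the frame of pad_a between -0.001 and 0.009 m) or (horizontal distance between offcut_055 and pad_b below 0.015 m and angle between the y axis of offcut_055 and the x axis of pad_b, either way round below 0.2 rad and z of offcut_055 in the frame of pad_b between -0.001 and 0.009 m) or (horizontal distance between offcut_055 and pad_c below 0.015 m and angle between the y axis of offcut_055 and the x axis of pad_c, either way round below 0.2 rad and z of offcut_055 in the frame of pad_c between -0.001 and 0.009 m) or (horizontal distance between offcut_055 and pad_d below 0.015 m and angle between the y axis of offcut_055 and the x axis of pad_d, either way round below 0.2 rad and z of offcut_055 in the frame of pad_d between -0.001 and 0.009 m)) and horizontal distance between offcut_055 and angle_bracket between 0.251 and 0.301 m); the robot touches nothing.
It also fails if it takes over 99 s, if anything falls off the work surface, if the arm or the gripper's body presses on something with over 40 N, if the wrist force passes 120 N, or if a joint passes its speed limit or range.

### The arm

A 6-joint arm with a two-finger parallel gripper is mounted at the origin on a cart in front of the work surface, level with it; the furniture and walls round the work are solid. World frame = base frame: x ahead of the robot, y to its left, z up, the work surface at z = 0. Lengths are in m, angles in rad, forces in N, time in s.
With the tool pointing down it reaches from about 0.3 to 0.875 m from the base axis. Payload 6.4 kg.
Tool frame: the origin (TCP) lies at the very end of the fingers, on their centre line; the grasp point (between the pads) lies 19 mm behind it (ctrl.grip_point_offset is the z of the grasp point in the tool frame, in m); z points along the fingers, y is the direction in which the jaws open and shut (so a half turn about z gives the same grasp; the last joint's range is limited). The gripper opens to 85 mm and grips with 20 to 120 N. Pads are 22 mm wide; open, the fingers measure 114 mm over their backs; the gripper's body (76 mm by 85 mm) begins 54 mm behind the grasp point. The pads swing forward as they close: fully open they stand 13 mm farther back than shut.
Start: joints at [-1.555, 0.181, 1.607, -0, 1.354, -0.206], TCP at [0.127, -0.561, 0.231] pointing down, gripper open.
Joint ranges: [-2.99, 2.99], [-0.89, 2.07], [0.3, 2.58], [-1.14, 4.28], [0, 2.63], [-3.12, 3.12]. Speed limits (rad/s): [2.57, 2.57, 3.01, 3.14, 3.14, 3.14].

### API

Orientations are given as a unit quaternion [w, x, y, z].
In Python, from bench import status, cams, ctrl gives the robot as it stands.
- The arm moves only by the shell command python3 -m handwheel 'ROWS'. ROWS is JSON, a list of rows, each an object with "grip": the finger opening in cm, from 0 to 8.54; "linear": the shift along the tool's x, y, z in cm, a list of three; "rotation": the turn, a rotation vector about the tool's x, y, z in degrees, a list of three. A call has 1 to 12 rows; each row is the pose to reach, as a shift and turn from the pose commanded when the call began, along the tool's axes at that moment; what a row does not reach only later rows make up. A row lasts 1/12 s, in which the tool goes at most 41.7 mm and 7.16 degrees, less where a joint would pass 70% of its speed; a pose out of reach is approached as far as the arm can. A call with a gripper value outside its range is refused whole. The fingers move at their own pace and stop on an object; the grip force is fixed at half the most. Time passes only in rows, so rows that repeat a pose let the fingers close. It gives the time, the measured TCP pose, the force and the opening at its end, in the units of the state.
- status.get_obs(): the state, without advancing time (a new reading comes with each control period).
- cams.camera(name): name is "scene" or "top"; returns the picture (480x640x3 uint8, red, green, blue); there is no depth.
- cams.camera_info(name): a dict with "fovy" (degrees; the focal length in pixels is half the picture's height over the tangent of half this angle, whatever the lens; pixels are square), "cx", "cy" (the principal point, pixels), "world_from_camera" (4x4, takes a point from camera to world coordinates). Camera axes: x right, y down, z forward; pixel columns grow to the right and rows downward; lengths in m; the calibration is good to about 2 mm. A picture is of the moment at which its call begins. camera_info takes no time and is no camera call.
- ctrl.hand_in(): hands the job in, once; it reports no verdict.
The state is a dict: "time_s": time; "q": joint angles; "dq": joint speeds; "joint_efforts": joint torques, N m; "eef_pos": TCP position; "eef_rot": TCP orientation; "wrist_force": force on the tool from outside, world axes, zero at the start; "torque": the same for the moment, N m; "opening": opening from 0.0 (shut) to 1.0 (fully open).
Only numpy, scipy, OpenCV 4.12 (cv2) and the standard library are available. Lean on these libraries where they do the work, as an engineer would, in place of code of your own. Each camera call takes 0.05 s, during which the arm holds its last target.

## Working session

There is one attempt and no reset: what is moved stays moved. The work goes in short steps, Python scripts to look and compute and a shell command to move; the robot and the scene stay as the last step left them, time stands still between calls to the robot, and variables do not carry over. Pictures are saved under pics/ and viewed, and the job is handed in when it is done.

```bash
ls; mkdir -p pics; python3 - <<'E'
from bench import status,cams,ctrl
import cv2,numpy as np
o=status.get_obs();print(o)
print(ctrl.grip_point_offset)
for n in("scene","top"):
    print(n,cams.camera_info(n))
    cv2.imwrite(f"pics/{n}0.png",cams.camera(n)[:,:,::-1])
E
```

```text
pics
{'time_s': 0.0, 'q': array([-1.55530062e+00,  1.81531033e-01,  1.60801931e+00, -1.75769595e-05,
        1.35377557e+00, -2.06322257e-01]), 'dq': array([-0.00027166,  0.00090713, -0.00049975,  0.00054579, -0.0005893 ,
       -0.00022295]), 'joint_efforts': array([-2.40265044e-04, -4.44875407e+01, -3.51336086e+01, -1.61627950e-04,
        9.09536815e-03, -1.95180252e-05]), 'eef_pos': array([ 0.12649237, -0.56034935,  0.23038431]), 'eef_rot': array([-8.63504113e-04,  9.93855318e-01,  1.10683588e-01,  7.40207937e-05]), 'wrist_force': array([ 0.13533304, -0.58904114,  0.68114708]), 'torque': array([-0.01931062,  0.01839893,  0.02083821]), 'opening': 0.999018324293562}
-0.0187
scene {'fovy': 50.46286793611755, 'cx': 316.9761799047282, 'cy': 234.40550315306507, 'world_from_camera': array([[-0.71873889, -0.47516272,  0.50757738, -0.10491162],
       [-0.69513057,  0.50622858, -0.51041759,  0.62942952],
       [-0.01441876, -0.71968952, -0.6941463 ,  0.85978436],
       [ 0.        ,  0.        ,  0.        ,  1.        ]])}
top {'fovy': 43.74499016454889, 'cx': 321.01686720112366, 'cy': 250.15610985803653, 'world_from_camera': array([[ 1.37441734e-02, -9.88560456e-01,  1.50197609e-01,
         2.85243025e-01],
       [-9.99902568e-01, -1.39547247e-02, -3.47906394e-04,
         3.57684575e-02],
       [ 2.43989279e-03, -1.50178193e-01, -9.88655935e-01,
         1.54749336e+00],
       [ 0.00000000e+00,  0.00000000e+00,  0.00000000e+00,
         1.00000000e+00]])}
```

View pics/scene0.png

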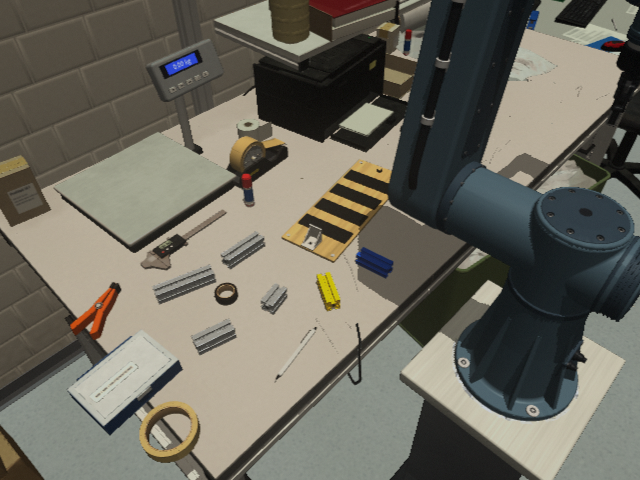

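View pics/top0.png

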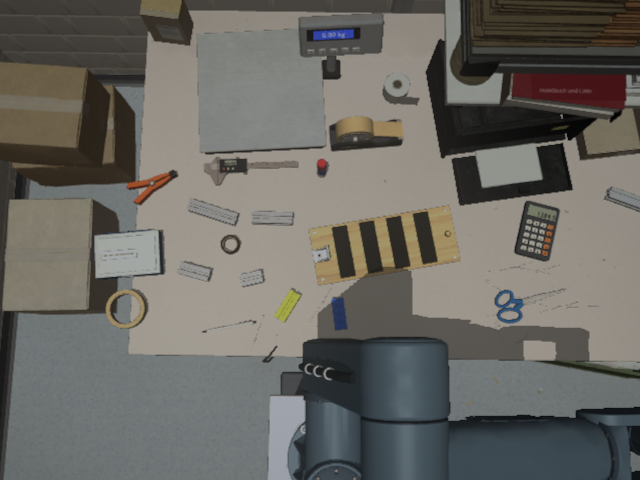

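Top view: four silver offcuts at about (213,211), (272,217), (195,270) and (252,278). The yellow (288,305) and blue (339,313) look-alikes are to be left alone. The bracket is at (320,255), the left end of the board, and the bumper at (447,234). I'll enlarge and measure.

```bash
cat > h.py <<'E'
import numpy as np,cv2
from bench import status,cams,ctrl
def ray(n,u,v,z):
    i=cams.camera_info(n);f=240/np.tan(np.radians(i['fovy'])/2);T=i['world_from_camera']
    d=T[:3,:3]@np.array([(u-i['cx'])/f,(v-i['cy'])/f,1.]);c=T[:3,3]
    return c+d*(z-c[2])/d[2]
E
python3 - <<'E'
from h import *
im=cv2.imread('pics/top0.png')
hsv=cv2.cvtColor(im,cv2.COLOR_BGR2HSV).astype(int)
# table hue: print samples
for p in[(230,190),(300,240),(213,211),(195,270),(252,278),(272,217),(340,250)]: print(p,im[p[1],p[0]],hsv[p[1],p[0]])
c=im[170:330,170:480]; c=cv2.resize(c,None,fx=2.5,fy=2.5,interpolation=cv2.INTER_CUBIC); cv2.imwrite('pics/crop1.png',c)
E
```

```text
(230, 190) [141 150 157] [ 17  26 157]
(300, 240) [143 152 158] [ 18  24 158]
(213, 211) [131 134 135] [ 23   8 135]
(195, 270) [125 128 129] [ 23   8 129]
(252, 278) [140 144 145] [ 24   9 145]
(272, 217) [139 143 144] [ 24   9 144]
(340, 250) [40 45 47] [21 38 47]
```

View pics/crop1.png

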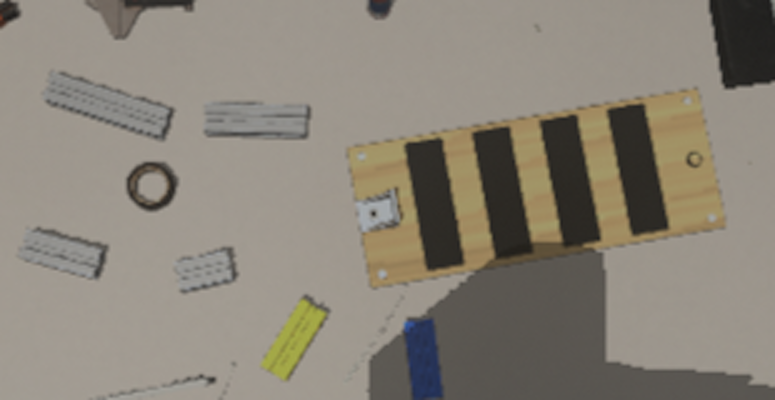

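```bash
cat >> h.py <<'E'
def offs(im,rois):
    hsv=cv2.cvtColor(im,cv2.COLOR_BGR2HSV)
    m=((hsv[:,:,1]<17)|(hsv[:,:,2]<110)).astype(np.uint8)
    out={}
    for k,(u,v,w) in rois.items():
        r=np.zeros_like(m);r[v-w:v+w,u-w:u+w]=m[v-w:v+w,u-w:u+w]
        cs=cv2.findContours(r,cv2.RETR_EXTERNAL,cv2.CHAIN_APPROX_NONE)[0];c=max(cs,key=cv2.contourArea)
        b=cv2.boxPoints(cv2.minAreaRect(c))
        P=np.array([ray('top',x,y,.015)[:2] for x,y in b])
        e=[P[1]-P[0],P[2]-P[1]];l=[np.linalg.norm(x) for x in e];i=int(np.argmax(l))
        a=np.degrees(np.arctan2(e[i][1],e[i][0]))%180
        out[k]=(P.mean(0),a);print(k,P.mean(0).round(4),'yaw long',a.round(1),'size',np.round(l,3),'px',b.mean(0).round(1))
    return out
E
python3 - <<'E'
from h import *
im=cv2.imread('pics/top0.png')
offs(im,{'A':(213,211,29),'B':(272,217,25),'C':(195,270,24),'D':(252,278,18)})
hsv=cv2.cvtColor(im,cv2.COLOR_BGR2HSV)
m=(hsv[:,:,2]<75).astype(np.uint8);m[:200]=0;m[282:]=0;m[:,:325]=0;m[:,445:]=0
# pads in shadow-tolerant threshold
m2=(hsv[:,:,2]<62).astype(np.uint8)&m
cs=cv2.findContours(m2,cv2.RETR_EXTERNAL,cv2.CHAIN_APPROX_NONE)[0]
for c in cs:
    if cv2.contourArea(c)<200: continue
    b=cv2.boxPoints(cv2.minAreaRect(c));P=np.array([ray('top',x,y,.012)[:2] for x,y in b])
    e=[P[1]-P[0],P[2]-P[1]];l=[np.linalg.norm(x) for x in e];i=int(np.argmax(l))
    print('pad',P.mean(0).round(4),np.degrees(np.arctan2(e[i][1],e[i][0]))%180,np.round(l,3),b.mean(0))
# board
h=hsv[:,:,0];s=hsv[:,:,1]
w=((s>60)&(h>8)&(h<25)).astype(np.uint8);w[:195]=0;w[290:]=0;w[:,:300]=0;w[:,470:]=0
w=cv2.morphologyEx(w,cv2.MORPH_CLOSE,np.ones((25,25)))
c=max(cv2.findContours(w,0,1)[0],key=cv2.contourArea);b=cv2.boxPoints(cv2.minAreaRect(c))
P=np.array([ray('top',x,y,.008)[:2] for x,y in b]);print('board',P.mean(0),P,[np.linalg.norm(P[i]-P[i-1]) for i in range(4)])
print('bracket top',ray('top',320,255,.008),'bumper',ray('top',447.5,233.5,.01))
print(status.get_obs()['eef_rot'])
E
```

```text
A [0.6159 0.3201] yaw long 72.8 size [0.037 0.137] px [212.7 211.7]
B [0.6026 0.1645] yaw long 90.8 size [0.11  0.035] px [272.  217.5]
C [0.4609 0.36  ] yaw long 75.3 size [0.036 0.088] px [194.8 270.3]
D [0.4439 0.2124] yaw long 105.0 size [0.062 0.035] px [251.8 277.7]
pad [ 0.5174 -0.0229] 10.388034864634676 [0.038 0.133] [343.4055 251.0705]
pad [ 0.5298 -0.0931] 10.938572485359543 [0.038 0.134] [370.42374 246.72145]
pad [ 0.5433 -0.1639] 10.019552563498252 [0.038 0.134] [397.6461  241.97284]
pad [ 0.5572 -0.2343] 10.398409165458673 [0.037 0.133] [424.61536 237.07692]
board [ 0.53686771 -0.12944161] [[ 0.57561967  0.06950497]
 [ 0.64617886 -0.30359604]
 [ 0.49711818 -0.32583194]
 [ 0.42855415  0.04215659]] [np.float64(0.1495867685834265), np.float64(0.3797143193095389), np.float64(0.15071006164564238), np.float64(0.37432149745384935)]
bracket top [0.50634287 0.03769655 0.008     ] bumper [ 0.5675151  -0.29471776  0.01      ]
[-8.04147493e-04  9.93858754e-01  1.10653178e-01  6.16072027e-05]
```

```bash
cat >> h.py <<'E'
from scipy.spatial.transform import Rotation as R
def go(x,y,z,yaw):
    o=status.get_obs();q=o['eef_rot'];r=R.from_quat([*q[1:],q[0]]);p=o['eef_pos']
    M=r.as_matrix();cy=np.degrees(np.arctan2(M[1,0],M[0,0]))
    d=(yaw-cy+90)%180-90
    Z=-d
    print('t',round(o['time_s'],2),'at',p.round(4),'yaw',cy.round(1),'tilt',np.degrees(np.arccos(-M[2,2])).round(2),'| shift cm',(M.T@(np.array([x,y,z])-p)*100).round(2),'rotz',round(Z,1),'q6',o['q'][5].round(2),'op',o['opening'].round(3))
E
python3 -c "
from h import *
go(.6159,.3201,.13,72.8)"
```

```text
Traceback (most recent call last):
  File "h.py", line 26, in go
    print('t',round(o['time_s'],2),'at',p.round(4),'yaw',cy.round(1),'tilt',np.degrees(np.arccos(-M[2,2])).round(2),'| shift cm',(M.T@(np.array([x,y,z])-p)*100).round(2),'rotz',round(Z,1),'q6',o['q'][5].round(2),'op',o['opening'].round(3))
                                                                                                                                                                                                                         ^^^^^^^^^^^^^^^^^^
AttributeError: 'float' object has no attribute 'round'
```

```bash
sed -i "s/o\['opening'\].round(3)/round(float(o['opening']),3)/" h.py; python3 -c "
from h import *
go(.6159,.3201,.13,72.8)"
```

```text
t 0.1 at [ 0.1265 -0.5604  0.2305] yaw 12.7 tilt 0.09 | shift cm [ 67.11 -75.11  10.18] rotz -60.1 q6 -0.21 op 0.997
```

```bash
python3 -m handwheel '[{"grip":7,"linear":[1.5,-1.7,0],"rotation":[0,0,0]},{"grip":7,"linear":[4,-4.5,0],"rotation":[0,0,-2]},{"grip":7,"linear":[6.5,-7.3,0],"rotation":[0,0,-5]},{"grip":7,"linear":[9,-10,0],"rotation":[0,0,-9]},{"grip":7,"linear":[11.5,-12.8,0],"rotation":[0,0,-13]},{"grip":7,"linear":[14,-15.6,0],"rotation":[0,0,-17]},{"grip":7,"linear":[16.5,-18.4,0],"rotation":[0,0,-20]},{"grip":7,"linear":[19,-21.2,0],"rotation":[0,0,-24]},{"grip":7,"linear":[21.5,-24,0],"rotation":[0,0,-28]},{"grip":7,"linear":[24,-26.8,0],"rotation":[0,0,-32]},{"grip":7,"linear":[26.5,-29.6,0],"rotation":[0,0,-36]},{"grip":7,"linear":[28,-31.3,0],"rotation":[0,0,-38]}]'
python3 -c "
from h import *
go(.6159,.3201,.13,72.8)"
```

```text
time_s: 1.1
eef_pos: [0.3315, -0.1909, 0.2311]
eef_rot: [-0.0, 0.903, 0.43, 0.0]
wrist_force: [0.0, -0.0, -0.3]
opening: 0.819
t 1.1 at [ 0.3315 -0.1909  0.2311] yaw 51.0 tilt 0.06 | shift cm [ 57.6  -10.06  10.17] rotz -21.8 q6 -0.16 op 0.819
```

```bash
python3 -m handwheel '[{"grip":7,"linear":[2,-0.3,0],"rotation":[0,0,-2]},{"grip":7,"linear":[6,-1,0.5],"rotation":[0,0,-4]},{"grip":7,"linear":[10,-1.7,1],"rotation":[0,0,-6]},{"grip":7,"linear":[14,-2.4,2],"rotation":[0,0,-8]},{"grip":7,"linear":[18,-3.1,3],"rotation":[0,0,-10]},{"grip":7,"linear":[22,-3.8,4],"rotation":[0,0,-12]},{"grip":7,"linear":[26,-4.5,5],"rotation":[0,0,-14]},{"grip":7,"linear":[30,-5.2,6],"rotation":[0,0,-16]},{"grip":7,"linear":[34,-5.9,7],"rotation":[0,0,-18]},{"grip":7,"linear":[38,-6.6,8],"rotation":[0,0,-20]},{"grip":7,"linear":[42,-7.3,9],"rotation":[0,0,-21.8]},{"grip":7,"linear":[44,-7.7,9],"rotation":[0,0,-21.8]}]'
python3 -c "
from h import *
go(.6159,.3201,.13,72.8)"
```

```text
time_s: 2.1
eef_pos: [0.5496, 0.1987, 0.1386]
eef_rot: [-0.001, 0.805, 0.593, -0.001]
wrist_force: [-0.6, -1.2, 0.0]
opening: 0.819
t 2.1 at [0.5496 0.1987 0.1386] yaw 72.7 tilt 0.18 | shift cm [13.56  2.73  0.84] rotz -0.1 q6 0.44 op 0.819
```

```bash
python3 -m handwheel '[{"grip":7,"linear":[3,0.6,0],"rotation":[0,0,0]},{"grip":7,"linear":[6.5,1.3,0.3],"rotation":[0,0,0]},{"grip":7,"linear":[10,2,0.5],"rotation":[0,0,0]},{"grip":7,"linear":[12.5,2.5,1],"rotation":[0,0,0]},{"grip":7,"linear":[13.55,2.75,2],"rotation":[0,0,0]},{"grip":7,"linear":[13.55,2.75,4],"rotation":[0,0,0]},{"grip":7,"linear":[13.55,2.75,6],"rotation":[0,0,0]},{"grip":7,"linear":[13.55,2.75,7],"rotation":[0,0,0]},{"grip":7,"linear":[13.55,2.75,7],"rotation":[0,0,0]}]'
python3 -c "
from h import *
go(.6159,.3201,.004,72.8)
im=cams.camera('scene');cv2.imwrite('pics/s1.png',cv2.resize(im[180:400,80:360,::-1],None,fx=2.5,fy=2.5))
im=cams.camera('top');cv2.imwrite('pics/t1.png',cv2.resize(im[150:330,150:390,::-1],None,fx=2.5,fy=2.5))"
```

```text
time_s: 2.85
eef_pos: [0.6142, 0.3155, 0.0673]
eef_rot: [-0.001, 0.806, 0.591, -0.003]
wrist_force: [-1.2, -0.9, -1.5]
opening: 0.82
t 2.85 at [0.6142 0.3155 0.0673] yaw 72.5 tilt 0.39 | shift cm [0.52 0.06 6.33] rotz -0.3 q6 0.61 op 0.82
```

View pics/s1.png

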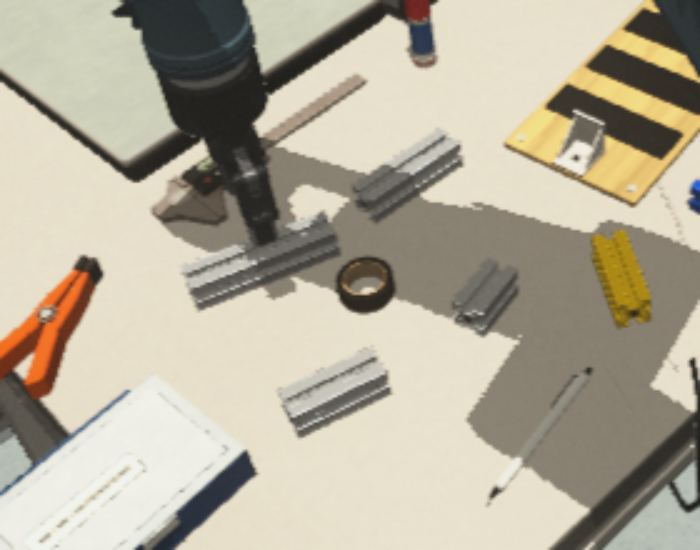

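View pics/t1.png

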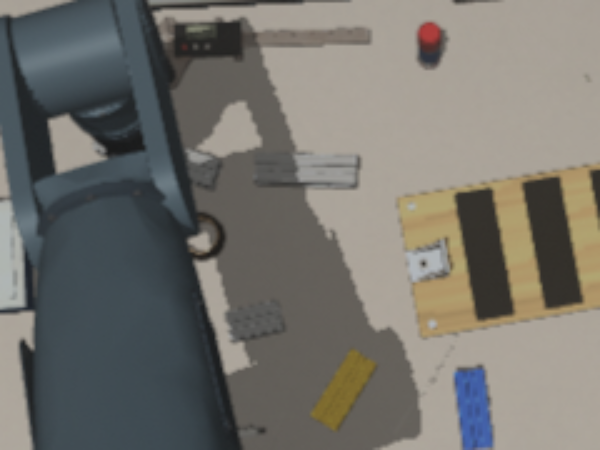

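The scene crop shows the open fingers straddling the middle of the 130 piece (crop pixel (262,240)). The top view of it is blocked by the arm. I'll re-read the settled pose.

```bash
python3 -c "
from h import *
go(.6159,.3201,.004,72.8)"
```

```text
t 2.95 at [0.6166 0.316  0.0711] yaw 72.5 tilt 0.06 | shift cm [ 0.37 -0.18  6.71] rotz -0.3 q6 0.61 op 0.821
```

```bash
python3 -m handwheel '[{"grip":7,"linear":[0.2,-0.1,1.5],"rotation":[0,0,0]},{"grip":7,"linear":[0.3,-0.15,3],"rotation":[0,0,0]},{"grip":7,"linear":[0.35,-0.2,4.5],"rotation":[0,0,0]},{"grip":7,"linear":[0.35,-0.2,5.7],"rotation":[0,0,0]},{"grip":7,"linear":[0.35,-0.2,6.4],"rotation":[0,0,0]},{"grip":7,"linear":[0.35,-0.2,6.7],"rotation":[0,0,0]},{"grip":7,"linear":[0.35,-0.2,6.7],"rotation":[0,0,0]},{"grip":7,"linear":[0.35,-0.2,6.7],"rotation":[0,0,0]}]'
python3 -c "
from h import *
go(.6159,.3201,.004,72.8)"
```

```text
time_s: 3.62
eef_pos: [0.6162, 0.3203, 0.0044]
eef_rot: [0.0, 0.806, 0.591, 0.0]
wrist_force: [-0.6, -1.2, 1.6]
opening: 0.82
t 3.62 at [0.6162 0.3203 0.0044] yaw 72.5 tilt 0.01 | shift cm [-0.02 -0.02  0.04] rotz -0.3 q6 0.61 op 0.82
```

Accurate. Close on it, then lift.

```bash
python3 -m handwheel '[{"grip":2,"linear":[0,0,0],"rotation":[0,0,0]},{"grip":2,"linear":[0,0,0],"rotation":[0,0,0]},{"grip":2,"linear":[0,0,0],"rotation":[0,0,0]},{"grip":2,"linear":[0,0,0],"rotation":[0,0,0]},{"grip":2,"linear":[0,0,0],"rotation":[0,0,0]},{"grip":2,"linear":[0,0,0],"rotation":[0,0,0]},{"grip":2,"linear":[0,0,0],"rotation":[0,0,0]},{"grip":2,"linear":[0,0,-1],"rotation":[0,0,0]},{"grip":2,"linear":[0,0,-3],"rotation":[0,0,0]},{"grip":2,"linear":[0,0,-6],"rotation":[0,0,0]},{"grip":2,"linear":[0,0,-8],"rotation":[0,0,0]},{"grip":2,"linear":[0,0,-8],"rotation":[0,0,0]}]'
python3 -c "
from h import *
go(.5174,-.0229,.085,10.4)"
```

```text
time_s: 4.62
eef_pos: [0.6189, 0.3213, 0.0902]
eef_rot: [0.001, 0.806, 0.591, 0.004]
wrist_force: [0.6, 0.8, 0.3]
opening: 0.338
t 4.62 at [0.6189 0.3213 0.0902] yaw 72.5 tilt 0.47 | shift cm [-35.88   0.65   0.35] rotz 62.1 q6 0.61 op 0.338
```

```bash
python3 -m handwheel '[{"grip":2,"linear":[-1.5,0,0],"rotation":[0,0,3]},{"grip":2,"linear":[-5,0,0],"rotation":[0,0,8]},{"grip":2,"linear":[-9,0.1,0],"rotation":[0,0,14]},{"grip":2,"linear":[-13,0.2,0],"rotation":[0,0,21]},{"grip":2,"linear":[-17,0.3,0],"rotation":[0,0,28]},{"grip":2,"linear":[-21,0.4,0],"rotation":[0,0,35]},{"grip":2,"linear":[-25,0.5,0],"rotation":[0,0,42]},{"grip":2,"linear":[-29,0.6,0],"rotation":[0,0,49]},{"grip":2,"linear":[-32.5,0.6,0],"rotation":[0,0,55]},{"grip":2,"linear":[-34.8,0.6,0],"rotation":[0,0,60]},{"grip":2,"linear":[-35.7,0.6,0],"rotation":[0,0,62]},{"grip":2,"linear":[-35.7,0.6,0],"rotation":[0,0,62]}]'
python3 -c "
from h import *
im=cams.camera('scene');cv2.imwrite('pics/s2.png',cv2.resize(im[100:320,200:480,::-1],None,fx=2.5,fy=2.5))
im=cams.camera('top')
go(.5174,-.0229,.0165,10.4)"
```

```text
time_s: 5.62
eef_pos: [0.5134, -0.0236, 0.0837]
eef_rot: [-0.0, 0.996, 0.09, -0.001]
wrist_force: [1.0, -0.4, -0.4]
opening: 0.339
t 5.72 at [ 0.5143 -0.0215  0.084 ] yaw 10.6 tilt 0.05 | shift cm [0.29 0.2  6.75] rotz 0.2 q6 1.11 op 0.338
```

View pics/s2.png

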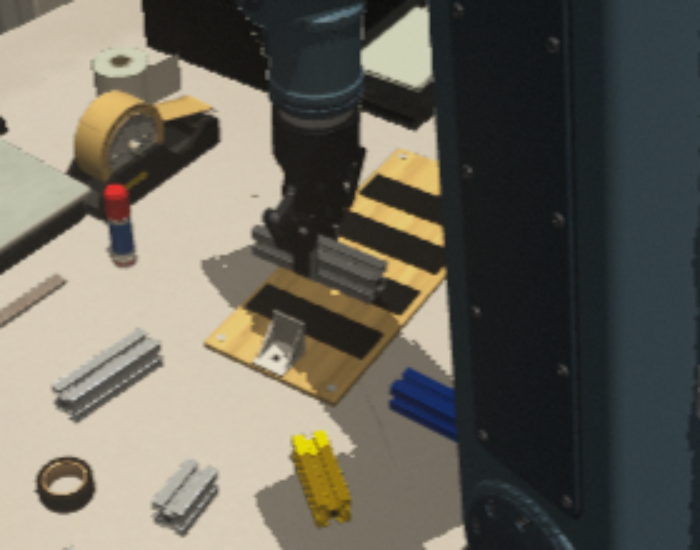

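The piece is gripped at mid-length and sits parallel to the first pad (crop (320,265)). Lower and release.

```bash
python3 -m handwheel '[{"grip":2,"linear":[0.2,0.1,1.5],"rotation":[0,0,0]},{"grip":2,"linear":[0.3,0.2,3],"rotation":[0,0,0]},{"grip":2,"linear":[0.3,0.2,4.5],"rotation":[0,0,0]},{"grip":2,"linear":[0.3,0.2,5.7],"rotation":[0,0,0]},{"grip":2,"linear":[0.3,0.2,6.4],"rotation":[0,0,0]},{"grip":2,"linear":[0.3,0.2,6.75],"rotation":[0,0,0]},{"grip":2,"linear":[0.3,0.2,6.75],"rotation":[0,0,0]},{"grip":2,"linear":[0.3,0.2,6.75],"rotation":[0,0,0]}]'
python3 -c "
from h import *
go(.5174,-.0229,.0165,10.4)"
```

```text
time_s: 6.38
eef_pos: [0.5182, -0.0228, 0.0173]
eef_rot: [-0.0, 0.996, 0.092, 0.0]
wrist_force: [-0.3, 2.0, 2.2]
opening: 0.339
t 6.38 at [ 0.5182 -0.0228  0.0173] yaw 10.6 tilt 0.04 | shift cm [-0.09 -0.    0.08] rotz 0.2 q6 1.11 op 0.339
```

```bash
python3 -m handwheel '[{"grip":2,"linear":[-0.1,0,0.05],"rotation":[0,0,0]},{"grip":4.2,"linear":[-0.1,0,0.05],"rotation":[0,0,0]},{"grip":4.2,"linear":[-0.1,0,0.05],"rotation":[0,0,0]},{"grip":4.2,"linear":[-0.1,0,0.05],"rotation":[0,0,0]},{"grip":4.2,"linear":[-0.1,0,0.05],"rotation":[0,0,0]},{"grip":4.2,"linear":[-0.1,0,-0.5],"rotation":[0,0,0]},{"grip":4.2,"linear":[-0.1,0,-2],"rotation":[0,0,0]},{"grip":4.2,"linear":[-0.1,0,-4],"rotation":[0,0,0]},{"grip":6,"linear":[-0.1,0,-7],"rotation":[0,0,0]},{"grip":7,"linear":[-0.1,0,-9],"rotation":[0,0,0]},{"grip":7,"linear":[-0.1,0,-9],"rotation":[0,0,0]}]'
python3 -c "
from h import *
go(.6026,.1645,.085,90.8)"
```

```text
time_s: 7.3
eef_pos: [0.5199, -0.0246, 0.1118]
eef_rot: [0.002, 0.996, 0.092, 0.004]
wrist_force: [0.6, -0.0, -1.0]
opening: 0.822
t 7.3 at [ 0.5199 -0.0246  0.1118] yaw 10.5 tilt 0.48 | shift cm [ 11.56 -17.09   2.7 ] rotz -80.3 q6 1.11 op 0.822
```

```bash
python3 -m handwheel '[{"grip":7,"linear":[0.5,-0.8,0],"rotation":[0,0,-5]},{"grip":7,"linear":[1.5,-2.2,0],"rotation":[0,0,-12]},{"grip":7,"linear":[2.6,-4,0],"rotation":[0,0,-19]},{"grip":7,"linear":[3.8,-5.8,0],"rotation":[0,0,-26]},{"grip":7,"linear":[5,-7.6,0.3],"rotation":[0,0,-33]},{"grip":7,"linear":[6.3,-9.4,0.6],"rotation":[0,0,-40]},{"grip":7,"linear":[7.5,-11.2,1],"rotation":[0,0,-47]},{"grip":7,"linear":[8.7,-13,1.4],"rotation":[0,0,-54]},{"grip":7,"linear":[10,-14.8,1.8],"rotation":[0,0,-61]},{"grip":7,"linear":[11,-16.3,2.2],"rotation":[0,0,-68]},{"grip":7,"linear":[11.6,-17.1,2.5],"rotation":[0,0,-75]},{"grip":7,"linear":[11.6,-17.1,2.5],"rotation":[0,0,-80.3]}]'
python3 -c "
from h import *
im=cams.camera('top');cv2.imwrite('pics/t3.png',cv2.resize(im[150:330,190:480,::-1],None,fx=2.5,fy=2.5))
im=cams.camera('scene');cv2.imwrite('pics/s3.png',cv2.resize(im[120:340,140:420,::-1],None,fx=2.5,fy=2.5))
go(.6026,.1645,.004,90.8)"
```

```text
time_s: 8.3
eef_pos: [0.5993, 0.1675, 0.0805]
eef_rot: [-0.001, 0.699, 0.715, -0.0]
wrist_force: [-0.1, -0.5, -0.5]
opening: 0.823
t 8.4 at [0.599  0.1661 0.0809] yaw 90.9 tilt 0.09 | shift cm [-0.16  0.37  7.69] rotz 0.1 q6 0.06 op 0.82
```

View pics/t3.png

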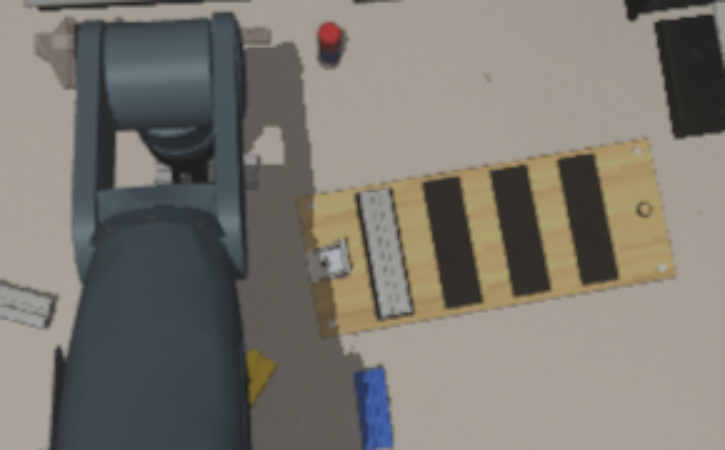

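View pics/s3.png

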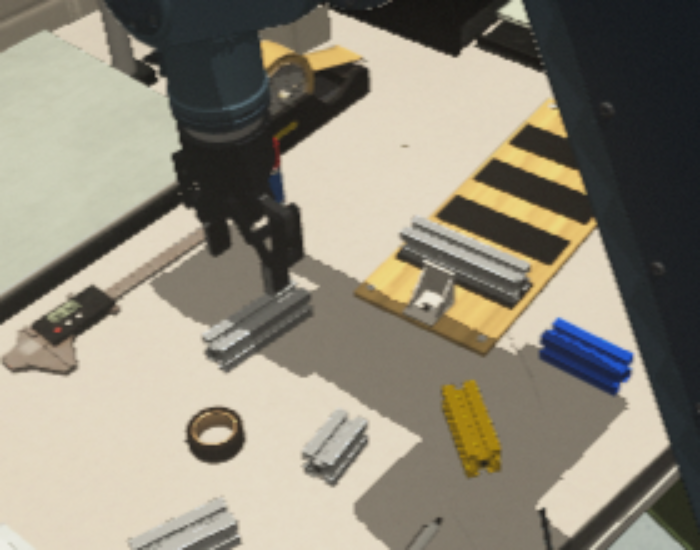

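The 130 lies centred along the bracket pad (top crop (386,253)). The gripper is above the 105 piece. Descend and close.

```bash
python3 -m handwheel '[{"grip":7,"linear":[-0.1,0.2,1.5],"rotation":[0,0,0]},{"grip":7,"linear":[-0.15,0.35,3.5],"rotation":[0,0,0]},{"grip":7,"linear":[-0.15,0.35,5.5],"rotation":[0,0,0]},{"grip":7,"linear":[-0.15,0.35,7],"rotation":[0,0,0]},{"grip":7,"linear":[-0.15,0.35,7.65],"rotation":[0,0,0]},{"grip":7,"linear":[-0.15,0.35,7.65],"rotation":[0,0,0]},{"grip":2,"linear":[-0.15,0.35,7.65],"rotation":[0,0,0]},{"grip":2,"linear":[-0.15,0.35,7.65],"rotation":[0,0,0]},{"grip":2,"linear":[-0.15,0.35,7.65],"rotation":[0,0,0]},{"grip":2,"linear":[-0.15,0.35,7.65],"rotation":[0,0,0]},{"grip":2,"linear":[-0.15,0.35,7.65],"rotation":[0,0,0]},{"grip":2,"linear":[-0.15,0.35,7.65],"rotation":[0,0,0]}]'
python3 -c "
from h import *
go(.5298,-.0931,.1,10.4)"
```

```text
time_s: 9.4
eef_pos: [0.6044, 0.1642, 0.0069]
eef_rot: [0.001, 0.702, 0.712, 0.001]
wrist_force: [0.2, -0.1, 5.3]
opening: 0.338
t 9.4 at [0.6044 0.1642 0.0069] yaw 90.8 tilt 0.17 | shift cm [-25.62  -7.79  -9.34] rotz 80.4 q6 0.06 op 0.338
```

```bash
python3 -m handwheel '[{"grip":2,"linear":[0,0,-1],"rotation":[0,0,0]},{"grip":2,"linear":[0,0,-3],"rotation":[0,0,0]},{"grip":2,"linear":[0,0,-6],"rotation":[0,0,5]},{"grip":2,"linear":[-1.5,-0.5,-8.5],"rotation":[0,0,12]},{"grip":2,"linear":[-4.5,-1.3,-9.5],"rotation":[0,0,19]},{"grip":2,"linear":[-8,-2.4,-9.5],"rotation":[0,0,26]},{"grip":2,"linear":[-11.5,-3.5,-9.5],"rotation":[0,0,33]},{"grip":2,"linear":[-15,-4.6,-9.5],"rotation":[0,0,40]},{"grip":2,"linear":[-18.5,-5.7,-9.5],"rotation":[0,0,47]},{"grip":2,"linear":[-22,-6.7,-9.5],"rotation":[0,0,54]},{"grip":2,"linear":[-24.5,-7.4,-9.5],"rotation":[0,0,61]},{"grip":2,"linear":[-25.6,-7.8,-9.5],"rotation":[0,0,68]}]'
python3 -m handwheel '[{"grip":2,"linear":[0,0,0],"rotation":[0,0,6]},{"grip":2,"linear":[0,0,0],"rotation":[0,0,12]},{"grip":2,"linear":[0,0,0],"rotation":[0,0,12.4]},{"grip":2,"linear":[0,0,0],"rotation":[0,0,12.4]},{"grip":2,"linear":[0,0,0],"rotation":[0,0,12.4]}]'
python3 -c "
from h import *
im=cams.camera('scene');cv2.imwrite('pics/s4.png',cv2.resize(im[120:340,200:480,::-1],None,fx=2.5,fy=2.5))
go(.5298,-.0931,.018,10.4)"
```

```text
time_s: 10.4
eef_pos: [0.5277, -0.096, 0.1009]
eef_rot: [0.0, 0.981, 0.193, -0.0]
wrist_force: [0.2, 0.5, -0.7]
opening: 0.341
time_s: 10.82
eef_pos: [0.5286, -0.0927, 0.1004]
eef_rot: [-0.0, 0.996, 0.092, -0.0]
wrist_force: [0.3, -0.1, -1.2]
opening: 0.336
t 10.87 at [ 0.5287 -0.0926  0.1004] yaw 10.6 tilt 0.0 | shift cm [0.1  0.07 8.24] rotz 0.2 q6 0.99 op 0.339
```

View pics/s4.png

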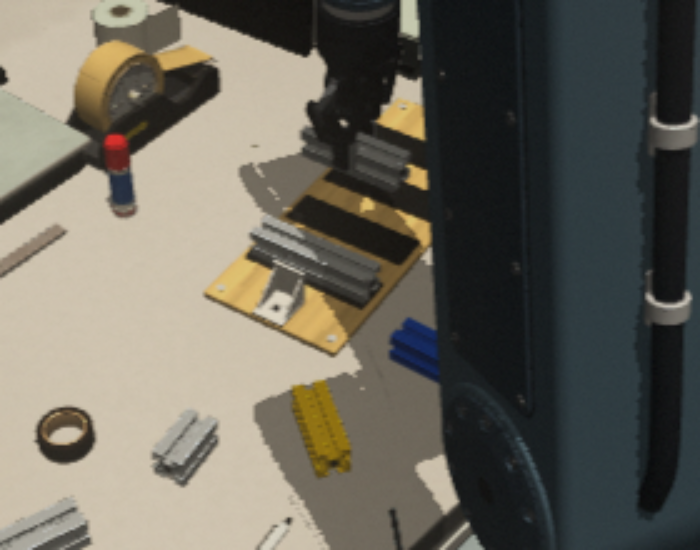

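The 105 is held level above the second pad. Lower, release and retreat.

```bash
python3 -m handwheel '[{"grip":2,"linear":[0.05,0.05,2],"rotation":[0,0,0]},{"grip":2,"linear":[0.1,0.05,4],"rotation":[0,0,0]},{"grip":2,"linear":[0.1,0.05,6],"rotation":[0,0,0]},{"grip":2,"linear":[0.1,0.05,7.3],"rotation":[0,0,0]},{"grip":2,"linear":[0.1,0.05,7.9],"rotation":[0,0,0]},{"grip":2,"linear":[0.1,0.05,8.2],"rotation":[0,0,0]},{"grip":2,"linear":[0.1,0.05,8.25],"rotation":[0,0,0]},{"grip":2,"linear":[0.1,0.05,8.25],"rotation":[0,0,0]},{"grip":2,"linear":[0.1,0.05,8.25],"rotation":[0,0,0]}]'
python3 -c "
from h import *
go(.5298,-.0931,.018,10.4)"
```

```text
time_s: 11.62
eef_pos: [0.5302, -0.0931, 0.0188]
eef_rot: [0.0, 0.996, 0.091, 0.0]
wrist_force: [-2.9, 0.2, 6.1]
opening: 0.334
t 11.62 at [ 0.5302 -0.0931  0.0188] yaw 10.5 tilt 0.04 | shift cm [-0.04 -0.01  0.08] rotz 0.1 q6 0.99 op 0.334
```

6 N contact, so it's seated. Release.

```bash
python3 -m handwheel '[{"grip":4.2,"linear":[0,0,0],"rotation":[0,0,0]},{"grip":4.2,"linear":[0,0,0],"rotation":[0,0,0]},{"grip":4.2,"linear":[0,0,0],"rotation":[0,0,0]},{"grip":4.2,"linear":[0,0,0],"rotation":[0,0,0]},{"grip":4.2,"linear":[0,0,-0.5],"rotation":[0,0,0]},{"grip":4.2,"linear":[0,0,-2],"rotation":[0,0,0]},{"grip":4.2,"linear":[0,0,-4],"rotation":[0,0,0]},{"grip":6,"linear":[0,0,-7],"rotation":[0,0,0]},{"grip":7,"linear":[0,0,-8.5],"rotation":[0,0,0]},{"grip":7,"linear":[0,0,-8.5],"rotation":[0,0,0]},{"grip":7,"linear":[0,0,-8.5],"rotation":[0,0,0]}]'
python3 -c "
from h import *
go(.4609,.36,.08,75.3)"
```

```text
time_s: 12.53
eef_pos: [0.5306, -0.0936, 0.104]
eef_rot: [0.001, 0.996, 0.091, 0.001]
wrist_force: [-0.6, 1.1, -0.1]
opening: 0.823
t 12.53 at [ 0.5306 -0.0936  0.104 ] yaw 10.4 tilt 0.15 | shift cm [  1.34 -45.87   2.33] rotz -64.9 q6 0.99 op 0.823
```

```bash
python3 -m handwheel '[{"grip":7,"linear":[0,-2,0],"rotation":[0,0,-4]},{"grip":7,"linear":[0.1,-5.5,0],"rotation":[0,0,-10]},{"grip":7,"linear":[0.2,-9.5,0],"rotation":[0,0,-16]},{"grip":7,"linear":[0.3,-13.5,0],"rotation":[0,0,-22]},{"grip":7,"linear":[0.4,-17.5,0],"rotation":[0,0,-28]},{"grip":7,"linear":[0.5,-21.5,0],"rotation":[0,0,-34]},{"grip":7,"linear":[0.7,-25.5,0],"rotation":[0,0,-40]},{"grip":7,"linear":[0.8,-29.5,0],"rotation":[0,0,-46]},{"grip":7,"linear":[1,-33.5,0],"rotation":[0,0,-52]},{"grip":7,"linear":[1.1,-37.5,0],"rotation":[0,0,-58]},{"grip":7,"linear":[1.2,-41.5,0.5],"rotation":[0,0,-63]},{"grip":7,"linear":[1.3,-44.5,1],"rotation":[0,0,-64.9]}]'
python3 -m handwheel '[{"grip":7,"linear":[0.3,-1,0.5],"rotation":[0,0,0]},{"grip":7,"linear":[0.4,-1.3,1],"rotation":[0,0,0]},{"grip":7,"linear":[0.4,-1.3,1],"rotation":[0,0,0]},{"grip":7,"linear":[0.4,-1.3,1],"rotation":[0,0,0]}]'
python3 -c "
from h import *
go(.4609,.36,.005,75.3)
im=cams.camera('scene');cv2.imwrite('pics/s5.png',cv2.resize(im[180:400,100:380,::-1],None,fx=2.5,fy=2.5))
im=cams.camera('top');cv2.imwrite('pics/t5.png',im[:,:,::-1])
go(.4609,.36,.005,75.3)"
```

```text
time_s: 13.53
eef_pos: [0.4604, 0.3494, 0.0914]
eef_rot: [-0.0, 0.79, 0.613, -0.001]
wrist_force: [0.1, 0.0, 0.9]
opening: 0.818
time_s: 13.87
eef_pos: [0.4499, 0.3525, 0.0815]
eef_rot: [-0.0, 0.792, 0.611, -0.001]
wrist_force: [0.5, 0.6, 0.7]
opening: 0.821
t 13.87 at [0.4499 0.3525 0.0815] yaw 75.3 tilt 0.16 | shift cm [1.02 0.88 7.65] rotz -0.0 q6 0.71 op 0.821
t 13.97 at [0.4512 0.3526 0.0827] yaw 75.2 tilt 0.02 | shift cm [0.96 0.75 7.77] rotz -0.1 q6 0.71 op 0.818
```

View pics/s5.png

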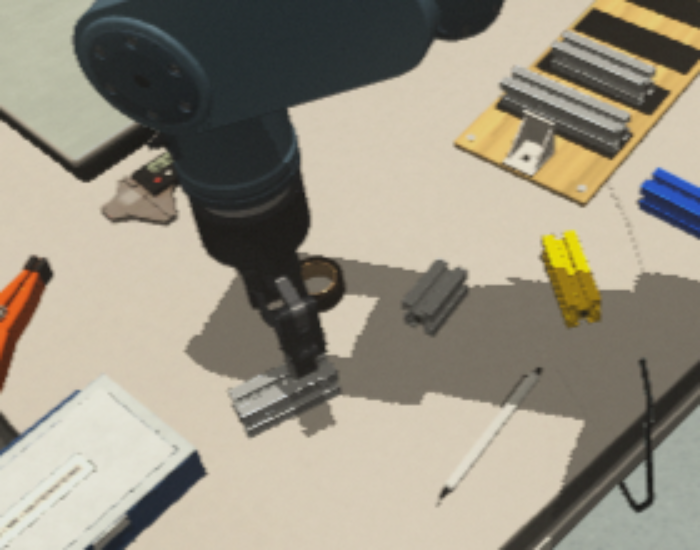

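View pics/t5.png

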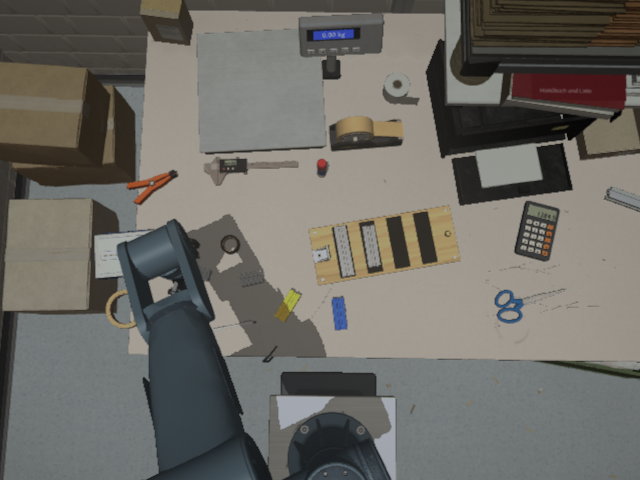

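Two pieces lie well (top (345,250) and (371,247)), and the gripper is over the 80. Offset 0.96, 0.75 remains; descend and close.

```bash
python3 -m handwheel '[{"grip":7,"linear":[0.5,0.4,1],"rotation":[0,0,0]},{"grip":7,"linear":[0.95,0.75,2.5],"rotation":[0,0,0]},{"grip":7,"linear":[0.95,0.75,4.5],"rotation":[0,0,0]},{"grip":7,"linear":[0.95,0.75,6.5],"rotation":[0,0,0]},{"grip":7,"linear":[0.95,0.75,7.4],"rotation":[0,0,0]},{"grip":7,"linear":[0.95,0.75,7.75],"rotation":[0,0,0]},{"grip":2,"linear":[0.95,0.75,7.75],"rotation":[0,0,0]},{"grip":2,"linear":[0.95,0.75,7.75],"rotation":[0,0,0]},{"grip":2,"linear":[0.95,0.75,7.75],"rotation":[0,0,0]},{"grip":2,"linear":[0.95,0.75,7.75],"rotation":[0,0,0]},{"grip":2,"linear":[0.95,0.75,7.75],"rotation":[0,0,0]},{"grip":2,"linear":[0.95,0.75,7.75],"rotation":[0,0,0]}]'
python3 -c "
from h import *
go(.5433,-.1639,.1,10.4)"
```

```text
time_s: 14.97
eef_pos: [0.4615, 0.3618, 0.0069]
eef_rot: [0.0, 0.792, 0.611, 0.001]
wrist_force: [0.2, -0.5, 6.8]
opening: 0.341
t 14.97 at [0.4615 0.3618 0.0069] yaw 75.3 tilt 0.17 | shift cm [-48.76  21.26  -9.35] rotz 64.9 q6 0.72 op 0.341
```

```bash
python3 -m handwheel '[{"grip":2,"linear":[0,0,-1],"rotation":[0,0,0]},{"grip":2,"linear":[0,0,-3],"rotation":[0,0,0]},{"grip":2,"linear":[0,0,-6],"rotation":[0,0,3]},{"grip":2,"linear":[-1.5,0.7,-8.5],"rotation":[0,0,7]},{"grip":2,"linear":[-4.5,2,-9.5],"rotation":[0,0,12]},{"grip":2,"linear":[-8,3.5,-9.5],"rotation":[0,0,17]},{"grip":2,"linear":[-11.5,5,-9.5],"rotation":[0,0,22]},{"grip":2,"linear":[-15,6.5,-9.5],"rotation":[0,0,27]},{"grip":2,"linear":[-18.5,8,-9.5],"rotation":[0,0,32]},{"grip":2,"linear":[-22,9.6,-9.5],"rotation":[0,0,37]},{"grip":2,"linear":[-25,10.9,-9.5],"rotation":[0,0,42]},{"grip":2,"linear":[-26,11.3,-9.5],"rotation":[0,0,45]}]'
python3 -c "
from h import *
go(.5433,-.1639,.1,10.4)"
```

```text
time_s: 15.97
eef_pos: [0.5043, 0.0771, 0.1011]
eef_rot: [0.001, 0.966, 0.258, 0.0]
wrist_force: [0.5, -0.7, -0.3]
opening: 0.343
t 15.97 at [0.5043 0.0771 0.1011] yaw 29.9 tilt 0.09 | shift cm [-8.63 22.84  0.14] rotz 19.5 q6 0.97 op 0.343
```

```bash
python3 -m handwheel '[{"grip":2,"linear":[-0.6,1.5,0],"rotation":[0,0,2]},{"grip":2,"linear":[-1.8,4.8,0],"rotation":[0,0,5]},{"grip":2,"linear":[-3.1,8.2,0],"rotation":[0,0,8]},{"grip":2,"linear":[-4.4,11.6,0],"rotation":[0,0,11]},{"grip":2,"linear":[-5.7,15,0],"rotation":[0,0,14]},{"grip":2,"linear":[-7,18.4,0],"rotation":[0,0,17]},{"grip":2,"linear":[-8.1,21.4,0],"rotation":[0,0,19.5]},{"grip":2,"linear":[-8.6,22.8,0],"rotation":[0,0,19.5]},{"grip":2,"linear":[-8.6,22.8,0],"rotation":[0,0,19.5]},{"grip":2,"linear":[-8.6,22.8,0],"rotation":[0,0,19.5]},{"grip":2,"linear":[-8.6,22.8,0],"rotation":[0,0,19.5]}]'
python3 -c "
from h import *
im=cams.camera('top');cv2.imwrite('pics/t6.png',cv2.resize(im[150:330,190:480,::-1],None,fx=2.5,fy=2.5))
im=cams.camera('scene');cv2.imwrite('pics/s6.png',cv2.resize(im[120:340,200:480,::-1],None,fx=2.5,fy=2.5))
go(.5433,-.1639,.018,10.4)"
```

```text
time_s: 16.88
eef_pos: [0.5439, -0.1577, 0.1001]
eef_rot: [-0.001, 0.996, 0.095, -0.0]
wrist_force: [-0.7, 0.8, -0.6]
opening: 0.342
t 16.98 at [ 0.5441 -0.1574  0.1002] yaw 10.9 tilt 0.06 | shift cm [-0.19  0.63  8.22] rotz 0.5 q6 0.89 op 0.339
```

View pics/s6.png

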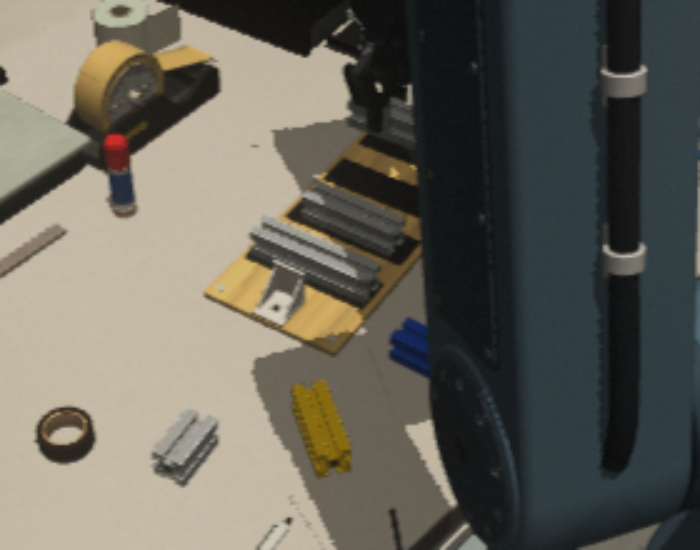

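The 80 is held over the third pad (crop (385,110)) and is level. Lower.

```bash
python3 -m handwheel '[{"grip":2,"linear":[-0.1,0.3,1],"rotation":[0,0,0.5]},{"grip":2,"linear":[-0.2,0.6,2.5],"rotation":[0,0,0.5]},{"grip":2,"linear":[-0.2,0.6,4.5],"rotation":[0,0,0.5]},{"grip":2,"linear":[-0.2,0.6,6.5],"rotation":[0,0,0.5]},{"grip":2,"linear":[-0.2,0.6,7.7],"rotation":[0,0,0.5]},{"grip":2,"linear":[-0.2,0.6,8.2],"rotation":[0,0,0.5]},{"grip":2,"linear":[-0.2,0.6,8.25],"rotation":[0,0,0.5]},{"grip":2,"linear":[-0.2,0.6,8.25],"rotation":[0,0,0.5]},{"grip":2,"linear":[-0.2,0.6,8.25],"rotation":[0,0,0.5]}]'
python3 -c "
from h import *
go(.5433,-.1639,.018,10.4)"
```

```text
time_s: 17.73
eef_pos: [0.5433, -0.1648, 0.0185]
eef_rot: [-0.0, 0.996, 0.09, -0.001]
wrist_force: [-4.0, 2.1, 8.9]
opening: 0.338
t 17.73 at [ 0.5433 -0.1648  0.0185] yaw 10.4 tilt 0.07 | shift cm [ 0.02 -0.09  0.05] rotz -0.0 q6 0.89 op 0.338
```

```bash
python3 -m handwheel '[{"grip":4.2,"linear":[0,0,0],"rotation":[0,0,0]},{"grip":4.2,"linear":[0,0,0],"rotation":[0,0,0]},{"grip":4.2,"linear":[0,0,0],"rotation":[0,0,0]},{"grip":4.2,"linear":[0,0,0],"rotation":[0,0,0]},{"grip":4.2,"linear":[0,0,-0.5],"rotation":[0,0,0]},{"grip":4.2,"linear":[0,0,-2],"rotation":[0,0,0]},{"grip":4.2,"linear":[0,0,-4],"rotation":[0,0,0]},{"grip":6,"linear":[0,0,-7],"rotation":[0,0,0]},{"grip":7,"linear":[0,0,-8.5],"rotation":[0,0,0]},{"grip":7,"linear":[0,0,-8.5],"rotation":[0,0,0]},{"grip":7,"linear":[0,0,-8.5],"rotation":[0,0,0]}]'
python3 -c "
from h import *
go(.4439,.2124,.08,105-180)
go(.4439,.2124,.08,105)"
```

```text
time_s: 18.65
eef_pos: [0.5444, -0.1658, 0.104]
eef_rot: [0.001, 0.996, 0.09, 0.001]
wrist_force: [-0.6, 0.1, -0.2]
opening: 0.819
t 18.65 at [ 0.5444 -0.1658  0.104 ] yaw 10.3 tilt 0.15 | shift cm [ -3.12 -39.01   2.33] rotz 85.3 q6 0.89 op 0.819
t 18.65 at [ 0.5444 -0.1658  0.104 ] yaw 10.3 tilt 0.15 | shift cm [ -3.12 -39.01   2.33] rotz 85.3 q6 0.89 op 0.819
```

```bash
python3 -m handwheel '[{"grip":7,"linear":[-0.1,-1.5,0],"rotation":[0,0,-4]},{"grip":7,"linear":[-0.4,-5,0],"rotation":[0,0,-11]},{"grip":7,"linear":[-0.7,-8.5,0],"rotation":[0,0,-18]},{"grip":7,"linear":[-1,-12,0],"rotation":[0,0,-25]},{"grip":7,"linear":[-1.2,-15.5,0],"rotation":[0,0,-32]},{"grip":7,"linear":[-1.5,-19,0],"rotation":[0,0,-39]},{"grip":7,"linear":[-1.8,-22.5,0],"rotation":[0,0,-46]},{"grip":7,"linear":[-2.1,-26,0],"rotation":[0,0,-53]},{"grip":7,"linear":[-2.3,-29.5,0],"rotation":[0,0,-60]},{"grip":7,"linear":[-2.6,-33,0.5],"rotation":[0,0,-67]},{"grip":7,"linear":[-2.9,-36.5,1],"rotation":[0,0,-74]},{"grip":7,"linear":[-3.1,-39,1.5],"rotation":[0,0,-81]}]'
python3 -m handwheel '[{"grip":7,"linear":[0,0,0.5],"rotation":[0,0,-7]},{"grip":7,"linear":[0,0,1],"rotation":[0,0,-13.7]},{"grip":7,"linear":[0,0,1],"rotation":[0,0,-13.7]},{"grip":7,"linear":[0,0,1],"rotation":[0,0,-13.7]},{"grip":7,"linear":[0,0,1],"rotation":[0,0,-13.7]},{"grip":7,"linear":[0,0,1],"rotation":[0,0,-13.7]}]'
python3 -c "
from h import *
im=cams.camera('scene');cv2.imwrite('pics/s7.png',cv2.resize(im[140:360,140:420,::-1],None,fx=2.5,fy=2.5))
im=cams.camera('top');cv2.imwrite('pics/t7.png',cv2.resize(im[150:330,190:480,::-1],None,fx=2.5,fy=2.5))
go(.4439,.2124,.005,105)"
```

```text
time_s: 19.65
eef_pos: [0.441, 0.2148, 0.0862]
eef_rot: [-0.001, 0.696, 0.718, -0.001]
wrist_force: [-0.0, 0.7, 0.2]
opening: 0.82
time_s: 20.15
eef_pos: [0.4434, 0.2124, 0.0777]
eef_rot: [-0.0, 0.61, 0.792, -0.0]
wrist_force: [-0.2, 1.0, 0.2]
opening: 0.82
t 20.25 at [0.4436 0.2124 0.078 ] yaw 104.9 tilt 0.02 | shift cm [-0.01  0.02  7.3 ] rotz -0.1 q6 -0.06 op 0.818
```

View pics/s7.png

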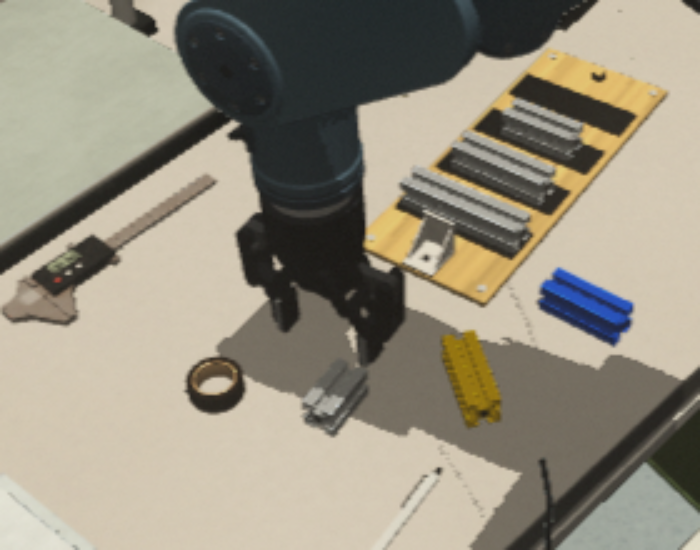

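View pics/t7.png

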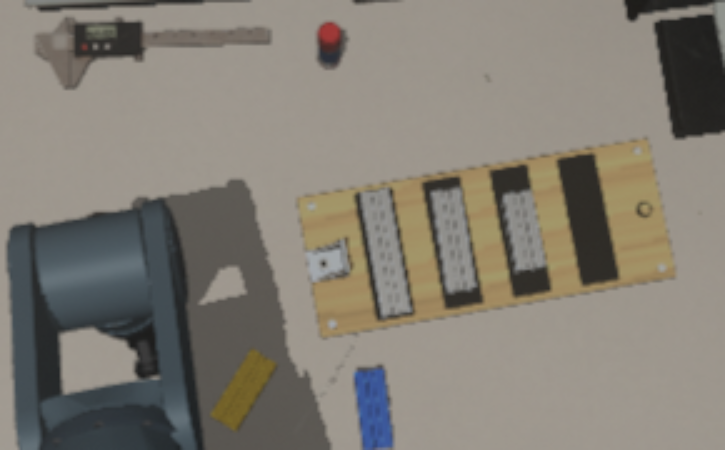

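Three pieces lie well along their pads (top crop (386,253), (454,241), (523,231)). The gripper is over the 55. Descend and close.

```bash
python3 -m handwheel '[{"grip":7,"linear":[0,0,1.5],"rotation":[0,0,0]},{"grip":7,"linear":[0,0,3.5],"rotation":[0,0,0]},{"grip":7,"linear":[0,0,5.5],"rotation":[0,0,0]},{"grip":7,"linear":[0,0,6.8],"rotation":[0,0,0]},{"grip":7,"linear":[0,0,7.3],"rotation":[0,0,0]},{"grip":7,"linear":[0,0,7.3],"rotation":[0,0,0]},{"grip":2,"linear":[0,0,7.3],"rotation":[0,0,0]},{"grip":2,"linear":[0,0,7.3],"rotation":[0,0,0]},{"grip":2,"linear":[0,0,7.3],"rotation":[0,0,0]},{"grip":2,"linear":[0,0,7.3],"rotation":[0,0,0]},{"grip":2,"linear":[0,0,7.3],"rotation":[0,0,0]},{"grip":2,"linear":[0,0,7.3],"rotation":[0,0,0]}]'
python3 -c "
from h import *
go(.5572,-.2343,.1,10.4)"
```

```text
time_s: 21.25
eef_pos: [0.4445, 0.213, 0.006]
eef_rot: [0.001, 0.609, 0.793, 0.001]
wrist_force: [-0.3, -0.1, 7.1]
opening: 0.335
t 21.25 at [0.4445 0.213  0.006 ] yaw 105.0 tilt 0.15 | shift cm [-46.12  -0.68  -9.39] rotz -85.4 q6 -0.06 op 0.335
```

```bash
python3 -m handwheel '[{"grip":2,"linear":[0,0,-1],"rotation":[0,0,0]},{"grip":2,"linear":[0,0,-3],"rotation":[0,0,0]},{"grip":2,"linear":[0,0,-6],"rotation":[0,0,5]},{"grip":2,"linear":[-1.5,0,-8.5],"rotation":[0,0,12]},{"grip":2,"linear":[-4.5,-0.1,-9.5],"rotation":[0,0,19]},{"grip":2,"linear":[-8,-0.1,-9.5],"rotation":[0,0,26]},{"grip":2,"linear":[-12,-0.2,-9.5],"rotation":[0,0,33]},{"grip":2,"linear":[-16,-0.2,-9.5],"rotation":[0,0,40]},{"grip":2,"linear":[-20,-0.3,-9.5],"rotation":[0,0,47]},{"grip":2,"linear":[-24,-0.4,-9.5],"rotation":[0,0,54]},{"grip":2,"linear":[-27,-0.4,-9.5],"rotation":[0,0,61]},{"grip":2,"linear":[-28,-0.4,-9.5],"rotation":[0,0,65]}]'
python3 -c "
from h import *
go(.5572,-.2343,.1,10.4)"
```

```text
time_s: 22.25
eef_pos: [0.5133, -0.0632, 0.101]
eef_rot: [0.001, 0.941, 0.338, 0.001]
wrist_force: [0.4, 0.3, 0.3]
opening: 0.34
t 22.25 at [ 0.5133 -0.0632  0.101 ] yaw 39.5 tilt 0.17 | shift cm [-7.48 16.01  0.15] rotz 29.1 q6 0.53 op 0.34
```

```bash
python3 -m handwheel '[{"grip":2,"linear":[-0.6,1.3,0],"rotation":[0,0,4]},{"grip":2,"linear":[-1.9,4,0],"rotation":[0,0,9]},{"grip":2,"linear":[-3.3,7,0],"rotation":[0,0,14]},{"grip":2,"linear":[-4.7,10,0],"rotation":[0,0,19]},{"grip":2,"linear":[-6.1,13,0],"rotation":[0,0,24]},{"grip":2,"linear":[-7.1,15.2,0],"rotation":[0,0,28]},{"grip":2,"linear":[-7.5,16.1,0],"rotation":[0,0,29.1]},{"grip":2,"linear":[-7.5,16.1,0],"rotation":[0,0,29.1]},{"grip":2,"linear":[-7.5,16.1,0],"rotation":[0,0,29.1]},{"grip":2,"linear":[-7.5,16.1,0],"rotation":[0,0,29.1]}]'
python3 -c "
from h import *
im=cams.camera('scene');cv2.imwrite('pics/s8.png',cv2.resize(im[120:340,200:480,::-1],None,fx=2.5,fy=2.5))
im=cams.camera('top')
go(.5572,-.2343,.018,10.4)"
```

```text
time_s: 23.08
eef_pos: [0.5574, -0.2286, 0.0996]
eef_rot: [-0.001, 0.995, 0.096, -0.0]
wrist_force: [0.2, -0.2, -0.2]
opening: 0.34
t 23.18 at [ 0.5577 -0.2285  0.0997] yaw 11.0 tilt 0.06 | shift cm [-0.15  0.57  8.17] rotz 0.6 q6 0.79 op 0.341
```

View pics/s8.png

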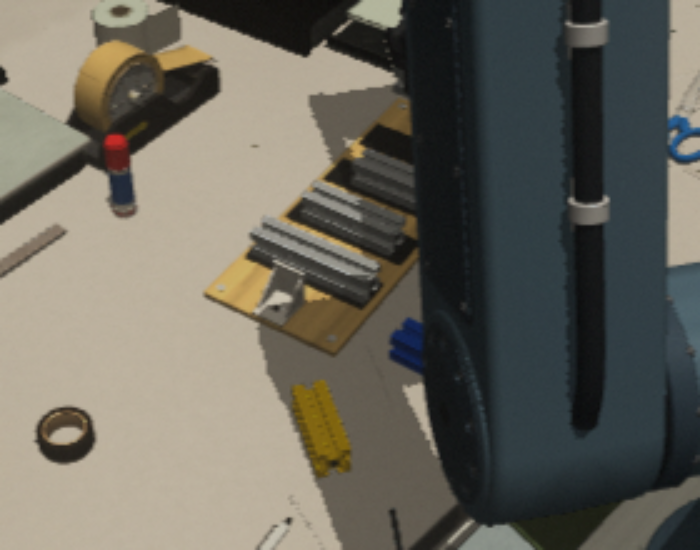

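The held 55 is hidden behind the arm. The opening of 0.34 says it is still gripped, and its starting place on the table is empty. Lower.

```bash
python3 -m handwheel '[{"grip":2,"linear":[-0.1,0.3,1],"rotation":[0,0,0.6]},{"grip":2,"linear":[-0.15,0.55,2.5],"rotation":[0,0,0.6]},{"grip":2,"linear":[-0.15,0.55,4.5],"rotation":[0,0,0.6]},{"grip":2,"linear":[-0.15,0.55,6.5],"rotation":[0,0,0.6]},{"grip":2,"linear":[-0.15,0.55,7.7],"rotation":[0,0,0.6]},{"grip":2,"linear":[-0.15,0.55,8.15],"rotation":[0,0,0.6]},{"grip":2,"linear":[-0.15,0.55,8.2],"rotation":[0,0,0.6]},{"grip":2,"linear":[-0.15,0.55,8.2],"rotation":[0,0,0.6]},{"grip":2,"linear":[-0.15,0.55,8.2],"rotation":[0,0,0.6]}]'
python3 -c "
from h import *
go(.5572,-.2343,.018,10.4)"
```

```text
time_s: 23.93
eef_pos: [0.5577, -0.2357, 0.0178]
eef_rot: [0.0, 0.996, 0.09, 0.0]
wrist_force: [-0.8, -0.3, -0.2]
opening: 0.339
t 23.93 at [ 0.5577 -0.2357  0.0178] yaw 10.3 tilt 0.01 | shift cm [-0.02 -0.15 -0.02] rotz -0.1 q6 0.79 op 0.339
```

```bash
python3 -m handwheel '[{"grip":2,"linear":[0,-0.1,0.05],"rotation":[0,0,0]},{"grip":2,"linear":[0,-0.1,0.1],"rotation":[0,0,0]},{"grip":2,"linear":[0,-0.1,0.1],"rotation":[0,0,0]},{"grip":4.2,"linear":[0,-0.1,0.1],"rotation":[0,0,0]},{"grip":4.2,"linear":[0,-0.1,0.1],"rotation":[0,0,0]},{"grip":4.2,"linear":[0,-0.1,0.1],"rotation":[0,0,0]},{"grip":4.2,"linear":[0,-0.1,0.1],"rotation":[0,0,0]},{"grip":4.2,"linear":[0,-0.1,-0.5],"rotation":[0,0,0]},{"grip":4.2,"linear":[0,-0.1,-2],"rotation":[0,0,0]},{"grip":4.2,"linear":[0,-0.1,-4.5],"rotation":[0,0,0]},{"grip":4.2,"linear":[0,-0.1,-8],"rotation":[0,0,0]},{"grip":4.2,"linear":[0,-0.1,-10],"rotation":[0,0,0]}]'
python3 -c "
from h import *
go(.42,.2,.2,60)"
```

```text
time_s: 24.93
eef_pos: [0.5584, -0.2356, 0.1213]
eef_rot: [0.001, 0.996, 0.09, 0.001]
wrist_force: [0.5, -0.1, 0.3]
opening: 0.493
t 24.93 at [ 0.5584 -0.2356  0.1213] yaw 10.3 tilt 0.18 | shift cm [ -5.8  -45.32  -7.98] rotz -49.7 q6 0.8 op 0.493
```

Move away for a clear look.

```bash
python3 -m handwheel '[{"grip":4.2,"linear":[0,-1,-2],"rotation":[0,0,-2]},{"grip":4.2,"linear":[-0.5,-4,-4],"rotation":[0,0,-6]},{"grip":4.2,"linear":[-1,-7.5,-6],"rotation":[0,0,-10]},{"grip":4.2,"linear":[-1.5,-11,-7],"rotation":[0,0,-14]},{"grip":4.2,"linear":[-2,-15,-7.5],"rotation":[0,0,-18]},{"grip":4.2,"linear":[-2.5,-19,-8],"rotation":[0,0,-22]},{"grip":4.2,"linear":[-3,-23,-8],"rotation":[0,0,-26]},{"grip":4.2,"linear":[-3.5,-27,-8],"rotation":[0,0,-30]},{"grip":4.2,"linear":[-4,-31,-8],"rotation":[0,0,-34]},{"grip":4.2,"linear":[-4.5,-35,-8],"rotation":[0,0,-38]},{"grip":4.2,"linear":[-5,-38,-8],"rotation":[0,0,-41]},{"grip":4.2,"linear":[-5,-39,-8],"rotation":[0,0,-42]}]'
python3 -m handwheel '[{"grip":4.2,"linear":[0,-2,0],"rotation":[0,0,0]},{"grip":4.2,"linear":[0,-4,0],"rotation":[0,0,0]},{"grip":4.2,"linear":[0,-4,0],"rotation":[0,0,0]},{"grip":4.2,"linear":[0,-4,0],"rotation":[0,0,0]}]'
python3 - <<'E'
from h import *
im=cams.camera('scene');cv2.imwrite('pics/s9.png',cv2.resize(im[120:300,240:480,::-1],None,fx=3,fy=3))
im=cams.camera('top')[:,:,::-1].copy();cv2.imwrite('pics/t9.png',cv2.resize(im[190:300,300:470],None,fx=4,fy=4,interpolation=cv2.INTER_CUBIC))
hsv=cv2.cvtColor(im,cv2.COLOR_BGR2HSV)
m=((hsv[:,:,1]<28)&(hsv[:,:,2]>90)).astype(np.uint8)
pads=[(.5174,-.0229),(.5298,-.0931),(.5433,-.1639),(.5572,-.2343)]
i=cams.camera_info('top');T=np.linalg.inv(i['world_from_camera']);f=240/np.tan(np.radians(i['fovy'])/2)
for x,y in pads:
    c=T@np.array([x,y,.042,1]);u=f*c[0]/c[2]+i['cx'];v=f*c[1]/c[2]+i['cy']
    r=np.zeros_like(m);r[int(v)-38:int(v)+38,int(u)-15:int(u)+15]=1;r&=m
    r=cv2.morphologyEx(r,cv2.MORPH_CLOSE,np.ones((3,3)))
    cs=cv2.findContours(r,0,1)[0];k=max(cs,key=cv2.contourArea);b=cv2.boxPoints(cv2.minAreaRect(k))
    P=np.array([ray('top',a,d,.04)[:2] for a,d in b]);e=[P[1]-P[0],P[2]-P[1]];l=[np.linalg.norm(q) for q in e];j=int(np.argmax(l))
    print((P.mean(0)-[x,y]).round(4),'yaw',np.degrees(np.arctan2(e[j][1],e[j][0]))%180,np.round(l,3))
E
```

```text
time_s: 25.93
eef_pos: [0.4364, 0.1432, 0.1981]
eef_rot: [-0.001, 0.896, 0.444, 0.0]
wrist_force: [0.9, 0.2, -0.3]
opening: 0.491
time_s: 26.27
eef_pos: [0.4068, 0.1643, 0.1981]
eef_rot: [0.0, 0.897, 0.441, 0.0]
wrist_force: [-0.2, -0.4, 0.0]
opening: 0.494
[-0.004   0.0003] yaw 10.577278323972422 [0.032 0.131]
[-0.0013  0.0008] yaw 8.858939696503029 [0.032 0.106]
[-0.0042 -0.0001] yaw 10.094597413666435 [0.031 0.081]
[0.0854 0.0014] yaw 90.82188175036704 [0.075 0.034]
```

View pics/t9.png

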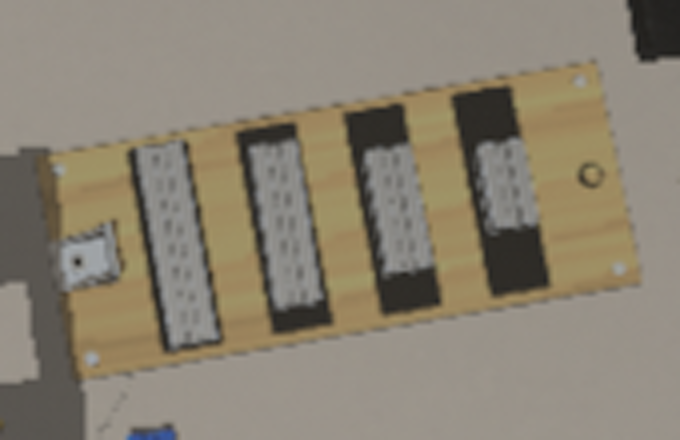

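View pics/s9.png

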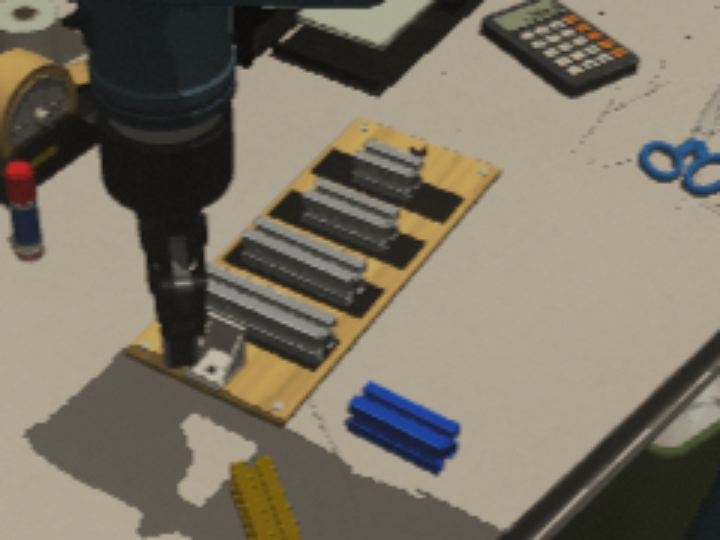

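All four lie flat in the right order. The last number's mask leaked onto the table (size 75x34), so I'll redo the 55 with a tighter region.

```bash
python3 - <<'E'
from h import *
im=cams.camera('top')[:,:,::-1].copy()
hsv=cv2.cvtColor(im,cv2.COLOR_BGR2HSV)
m=((hsv[:,:,1]<28)&(hsv[:,:,2]>80)).astype(np.uint8)
r=np.zeros_like(m);r[216:256,412:442]=m[216:256,412:442]
r=cv2.morphologyEx(r,cv2.MORPH_CLOSE,np.ones((3,3)))
k=max(cv2.findContours(r,0,1)[0],key=cv2.contourArea);b=cv2.boxPoints(cv2.minAreaRect(k))
P=np.array([ray('top',a,d,.04)[:2] for a,d in b]);e=[P[1]-P[0],P[2]-P[1]];l=[np.linalg.norm(q) for q in e];j=int(np.argmax(l))
print((P.mean(0)-[.5572,-.2343]).round(4),np.degrees(np.arctan2(e[j][1],e[j][0]))%180,np.round(l,3))
o=status.get_obs();print(o['eef_pos'],np.abs(o['dq']).max())
E
```

```text
[-0.0019  0.0026] 10.392803743196993 [0.033 0.059]
[0.40767687 0.16356855 0.198117  ] 0.005662343757167036
```

All four are within about 5 mm and 2° of their pads, and the arm is clear and still.

```bash
python3 -c "
from bench import ctrl
print(ctrl.hand_in())"
```

```text
the job is handed in; nothing more can be done
None
```

I put all four offcuts on the pads in order from the angle bracket (130, 105, 80, 55 mm) and handed the job in at about 26.5 s. The blue and yellow look-alikes were left alone.

In the last top view each offcut lay about 1.5 to 4.5 mm from its pad's centre. Long axes were within about 2° of the pads' (8.9–10.6° against 10.4°). The scene view showed them lying flat, with the arm clear of them and still. The highest wrist force I saw at the end of a move was about 10 N.

- **55 mm check:** my first measurement of it failed because the colour mask spilled onto the table. A redo with a tighter region gave about 3 mm off centre and 10.4°.
- **Before lowering the 55:** the arm hid it from the cameras, so I went by the finger opening and its empty spot on the table.
- **Gripping height:** the tool tip read 1–3 mm higher than aimed while gripping the last three. I don't know why, and all four came to rest flat.

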